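Hold a cornice return in the mitre jig

ROBOT

A 6-joint arm with a two-finger parallel gripper is mounted at the origin on a cart in front of the work surface, level with it; the furniture and walls round the work are solid. World frame = base frame: x ahead of the robot, y to its left, z up, the work surface at z = 0. Lengths are in m, angles in rad, forces in N, time in s.
With the tool pointing down it reaches from about 0.35 to 0.975 m from the base axis. Payload 4.9 kg.
Tool frame: the origin (TCP) lies midway between the tips of the shut fingers; the grasp point (between the pads) lies 19 mm behind it; x points along the fingers, y is the direction in which the jaws open and shut, and the axes are right-handed (so a half turn about x gives the same grasp; the last joint's range is limited). The gripper opens to 85 mm and grips with 20 to 120 N. Pads are 22 mm wide; open, the fingers measure 114 mm over their backs; the gripper's body (76 mm by 85 mm) begins 54 mm behind the grasp point. The pads swing forward as they close: fully open they stand 13 mm farther back than shut.
Start: joints at [-1.329, 0.053, 1.613, -0, 1.476, -0.119], TCP at [0.221, -0.585, 0.231] pointing down, gripper open.
Joint ranges: [-3.01, 3.01], [-1.01, 2.22], [0.06, 2.58], [-1.02, 4.17], [0.09, 2.62], [-3.14, 3.14]. Speed limits (rad/s): [2.57, 2.57, 3.14, 3.14, 3.14, 3.14].

INTERFACE

Orientations are given as a rotation vector (axis times angle).
In Python, from station import ctrl gives the robot as it stands.
- The arm moves only by the shell command python3 -m handwheel 'ROWS' [FORCE]. ROWS is JSON, a list of rows, each a list of 3 entries, a list of its own where there are three numbers: the finger opening in m, from 0 to 0.0854, then the shift along the tool's x, y, z in m, then the turn, a rotation vector about the tool's x, y, z in degrees. In form: [[claw, [dx, dy, dz], [ax, ay, az]], ...]. A call has 1 to 10 rows; each row shifts and turns the commanded pose from where the row before left it, along the tool's axes as they then stand; what a row does not reach is not made up. A row lasts 1/12 s, in which the tool goes at most 41.7 mm and 7.16 degrees, less where a joint would pass 70% of its speed; a pose out of reach is approached as far as the arm can. A call with a gripper value outside its range is refused whole. The fingers move at their own pace and stop on an object; FORCE is the grip in N (left out, the last holds). Time passes only in rows, so rows that do not move let the fingers close. It gives the time, the measured TCP pose, the force and the opening at its end, in the units of the state.
- ctrl.get_obs(): the state, without advancing time (a new reading comes with each control period).
- ctrl.get_image(name): name is "side" or "top" or "wrist"; returns the picture (400x640x3 uint8, red, green, blue); there is no depth.
- ctrl.camera_params(name): a dict with "vertical_fov" (degrees; the focal length in pixels is half the picture's height over the tangent of half this angle, whatever the lens; pixels are square), "cx", "cy" (the principal point, pixels), "rvec" (rotation vector, rad) and "tvec" (3), from world to camera coordinates, as OpenCV has them; the wrist camera has in their place "T_tool_cam" (4x4, takes a point from camera to tool coordinates, whose origin is the TCP and whose axes are the tool frame's). Camera axes: x right, y down, z forward; pixel columns grow to the right and rows downward; lengths in m; the calibration is good to about 2 mm. A picture is of the moment at which its call begins: read the wrist's pose just before it. camera_params takes no time and is no camera call.
- ctrl.finish_job(): hands the job in, once; it reports no verdict.
Trained networks look in the newest picture that a camera, given by its name, has taken for a name from the list of things; names that differ only in an ending like _2 or _b are one class to them, and where a whole thing is asked for, a point or a joint stands for the part that bears it (a point fixed in the world has none). Each returns a list of dicts, best first, with "score" (0 to 1); they miss things now and then, are a little off and sometimes report something else, mostly with a low value. They report only what shows in the picture. A call takes as long as a camera call.
- ctrl.look_for(thing, camera): "box" ([centre column, centre row, width, height] in pixels, round what is visible of it).
- ctrl.silhouettes(thing, camera): "mask" (400x640 bool, what is visible of it) and "box" ([centre column, centre row, width, height] in pixels, round what is visible of it).
- ctrl.tip_of(thing, camera): "centre" ([row, column] in pixels: a listed point, or the origin of a listed thing).
The state is a dict: "t": time; "q": joint angles; "dq": joint speeds; "effort": joint torques, N m; "tool_pos": TCP position; "tool_rot": TCP orientation; "contact_force": force on the tool from outside, world axes, zero at the start; "wrist_torque": the same for the moment, N m; "opening": finger opening in m.
Only numpy, scipy, OpenCV 4.12 (cv2) and the standard library are available. Lean on these libraries where they do the work, as an engineer would, in place of code of your own. Each camera call takes 0.05 s, during which the arm holds its last target.

TASK

Get the short piece of cornice moulding ready to have its end trimmed: lean it in the mitre jig at its 45 degree slope, moulded face out, lower foot down on the jig's board behind the low toe strip and upper foot against the fence, and let go so that it leans there by itself. Then slide it along the fence until its end meets the stop block, and press it home with the fingertips on the middle of its face, one steady diagonal push of about 10 N that bears on the fence and the board together. Finish while still holding that push, and leave the other things on the bench where they are.

Things in the scene. Friction and masses are not known exactly. Their poses are not given: they have to be found in the camera images.
- moulding_mid (a point): Centre of the workpiece: a loose, pale, plain wooden cornice offcut 96 mm wide (x) x 64 mm long (y, run of the profile) x 16 mm thick (z, out of the moulded face), 0.09 kg. Starts lying face up on the bench, to the right of the jig, nearer or farther, this point 8 mm up. Its two flat ends, 64 mm apart along y, can be gripped. A much longer length of the same moulding at the back is not used.
- moulding: The same workpiece; origin under its centre, axes as above. Symmetrical: either long edge may be the lower. Each long edge is an 11 mm square foot set at 45 degrees, so leaning at 45 degrees one sits flat on the board, one flat on the fence; it then takes 68 mm of depth and of height. Its face is 6 mm above the centre point, flat 24 mm either way along x, then a bead 3 mm higher.
- fence_foot (a point): Fixed mitre jig, turned some way on the bench. Point on top of its board, at the foot of the fence's front face, mid-length (where a 3 mm saw kerf crosses). x points square through the fence (to about the robot's left), y along the fence towards the robot, z up. Seated at the middle of its run, the moulding's centre is 34 mm in front of (x -34) and 34 mm above this point.
- jig_board: Plywood board (table) of the jig, 18 mm thick; origin 18 mm under fence_foot, same axes. It reaches 125 mm in front of the fence face, 40 mm behind it, 115 mm each way along it.
- fence: Aluminium fence of the jig, 6 mm thick, 74 mm high above the board, 100 mm each way along y; origin 18 mm under fence_foot, same axes.
- toe_strip: Wooden strip on the board parallel to the fence, 8 mm high, 16 mm wide; its rear face is 70.4 mm in front of the fence face, which leaves the moulding's 68 mm about 2.5 mm of play. Origin 18 mm under fence_foot, same axes.
- stop_face (a point): Fixed wooden stop block on the far part of the fence, at a different place along it each time. Point on its flat face that looks back along the fence towards the robot, at board height, at the fence; axes as the jig's. With its end against this face the moulding's centre is at y = +32 mm from here. The block extends 34 mm beyond this face, 47 mm out from the fence and 44 mm above the board.
- steel_block: Ground steel block 45 x 60 x 28 mm, 0.55 kg, loose on the bench near the moulding; leave alone. Origin at the centre of its underside.
- tape_measure: Yellow tape measure 37 x 74 x 64 mm standing loose to the right of the jig; leave alone. Origin under its centre.
- marker: Black marker 132 mm long, 17 mm thick, lying loose in the middle near the front; leave alone.
- cotton_jar: Green jar with a white lid, 60 mm in diameter, 62 mm tall, standing loose at the back behind the tape measure; leave alone.
- coupler_1: Rusty pipe coupler (short open tube), 40 mm across, 32 mm tall, next to that jar; leave alone.
- yellow_bin_2: Yellow parts bin 172 x 107 x 72 mm standing loose at the back, in the middle; leave alone.
- pliers_bench: Red-handled pliers 193 mm long lying loose on the right near the bench's front edge; leave alone.
- paint_brush: Paint brush 177 mm long lying loose on the left near the bench's front edge; leave alone.

How it is judged:
On the way:
1. the moulding leans at 45 degrees in the jig, against fence and board, let go (x of moulding_mid in the frame of fence_foot between -0.0385 and -0.0295 m and z of moulding_mid in the frame of fence_foot between 0.0295 and 0.0385 m and angle between moulding_mid's own z axis and vertical between 0.695 and 0.875 rad and angle between the y axis of moulding_mid and the y axis of fence_foot, either way round below 0.06 rad and contact force between moulding and the fingers below 0.05 N and contact force between moulding and the arm below 0.05 N and linear speed of moulding below 0.01 m/s), for 0.3 s.
At the end, for the whole second after the job is handed in: The moulding leans still, face out at 45 degrees (within 5), centre within 4.5 mm of its seat, parallel to the fence, end within 3 mm of the stop; the fingers push on the middle of its face (4 to 40 N), not gripping its ends, and it bears on the fence (over 2 N) and the board (over 2.5 N) (x of moulding_mid in the frame of fence_foot between -0.0385 and -0.0295 m and z of moulding_mid in the frame of fence_foot between 0.0295 and 0.0385 m and angle between moulding_mid's own z axis and vertical between 0.695 and 0.875 rad and angle between the y axis of moulding_mid and the y axis of fence_foot, either way round below 0.06 rad and linear speed of moulding below 0.01 m/s and y of moulding_mid in the frame of stop_face between 0.028 and 0.035 m and contact force between moulding and fence above 2 N and contact force between moulding and jig_board above 2.5 N and contact force between moulding and the fingers between 4 and 40 N and z of the grasp point in the frame of moulding_mid above 0.012 m and x of the grasp point in the frame of moulding_mid between -0.035 and 0.035 m and y of the grasp point in the frame of moulding_mid between -0.025 and 0.025 m); the arm keeps its last pose, push and grip.
It fails at once if one of the other loose things is shifted by more than 30 mm (distance of any of steel_block, tape_measure, marker, cotton_jar, coupler_1, yellow_bin_2, pliers_bench, paint_brush from where it was at the start of the episode above 0.03 m).
It also fails if it takes over 54 s, if anything falls off the work surface, if the arm or the gripper's body presses on something with over 40 N, if the wrist force passes 120 N, or if a joint passes its speed limit or range.

## Working session

There is one attempt and no reset: what is moved stays moved. The work goes in short steps, Python scripts to look and compute and a shell command to move; the robot and the scene stay as the last step left them, time stands still between calls to the robot, and variables do not carry over. Pictures are saved under pics/ and viewed, and the job is handed in when it is done.

```bash
mkdir -p pics; ls; cat > h.py <<'E'
import numpy as np, cv2
from scipy.spatial.transform import Rotation as R
from station import ctrl
def save(name,fn):
    im=ctrl.get_image(name); cv2.imwrite('pics/'+fn,im[:,:,::-1]); return im
def cam(name,obs=None):
    p=ctrl.camera_params(name); f=200/np.tan(np.radians(p['vertical_fov'])/2)
    K=np.array([[f,0,p['cx']],[0,f,p['cy']],[0,0,1]])
    if 'rvec' in p:
        Rm=R.from_rotvec(np.ravel(p['rvec'])).as_matrix(); t=np.ravel(p['tvec'])
    else:
        T=np.array(p['T_tool_cam']); o=obs or ctrl.get_obs()
        W=np.eye(4); W[:3,:3]=R.from_rotvec(o['tool_rot']).as_matrix(); W[:3,3]=o['tool_pos']
        Wi=np.linalg.inv(W@T); Rm=Wi[:3,:3]; t=Wi[:3,3]
    return K,Rm,t
def proj(c,P):
    K,Rm,t=c; q=(np.atleast_2d(P)@Rm.T+t)@K.T; return q[:,:2]/q[:,2:]
def onz(c,uv,z):
    K,Rm,t=c; d=Rm.T@np.linalg.inv(K)@np.array([uv[0],uv[1],1.]); o=-Rm.T@t
    return o+d*(z-o[2])/d[2]
E
python3 - <<'E'
from h import *
o=ctrl.get_obs(); print(o)
for n in ['side','top','wrist']:
    save(n,n+'0.png'); print(n,ctrl.camera_params(n))
E
```

```text
pics
{'t': 0.0, 'q': array([-1.32898499e+00,  5.33695830e-02,  1.61427659e+00,  2.84772678e-05,
        1.47601231e+00, -1.19017325e-01]), 'dq': array([ 1.16815569e-04, -1.06070699e-05,  6.81495214e-04,  4.19282862e-04,
        1.89384510e-03, -2.37108868e-03]), 'effort': array([-1.28321317e-04, -3.93681908e+01, -3.70176816e+01, -1.00142590e-04,
        7.06133345e-03,  1.39888400e-05]), 'tool_pos': array([ 0.22050469, -0.58414931,  0.23006554]), 'tool_rot': array([ 2.02548931,  0.37158462, -2.02569205]), 'contact_force': array([0.02396605, 0.07334361, 0.03940455]), 'wrist_torque': array([ 0.00786608,  0.02076243, -0.02625963]), 'opening': 0.08538840761245896}
side {'vertical_fov': 54.48463139868422, 'cx': 316.7048627010875, 'cy': 199.38446336254543, 'rvec': array([ 2.22923918, -0.3321325 ,  0.17294065]), 'tvec': array([-0.54373096,  0.13420295,  0.8244382 ])}
top {'vertical_fov': 56.384184442188, 'cx': 319.06653807140935, 'cy': 199.0055546489471, 'rvec': array([ 2.19982587, -2.14669659,  0.04637272]), 'tvec': array([-0.00345446,  0.55105651,  1.02833354])}
wrist {'vertical_fov': 63.559091220483566, 'cx': 314.3177134394571, 'cy': 196.81328804418862, 'T_tool_cam': array([[ 1.12836058e-04, -2.73578353e-01,  9.61849714e-01,
        -1.42247567e-01],
       [ 9.99999878e-01, -4.31070659e-04, -2.39920687e-04,
        -4.74404648e-05],
       [ 4.80262296e-04,  9.61849624e-01,  2.73578271e-01,
        -6.93157548e-02],
       [ 0.00000000e+00,  0.00000000e+00,  0.00000000e+00,
         1.00000000e+00]])}
```

View pics/side0.png

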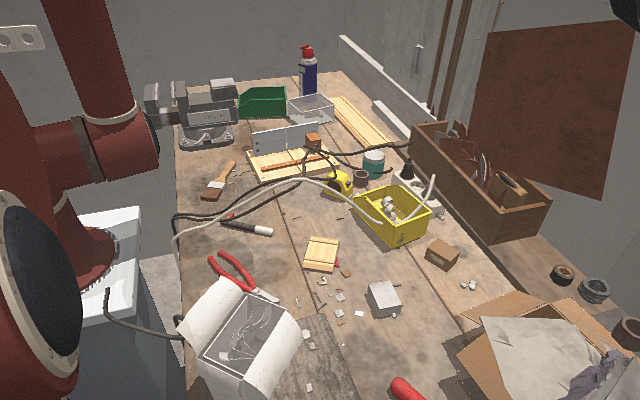

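View pics/top0.png

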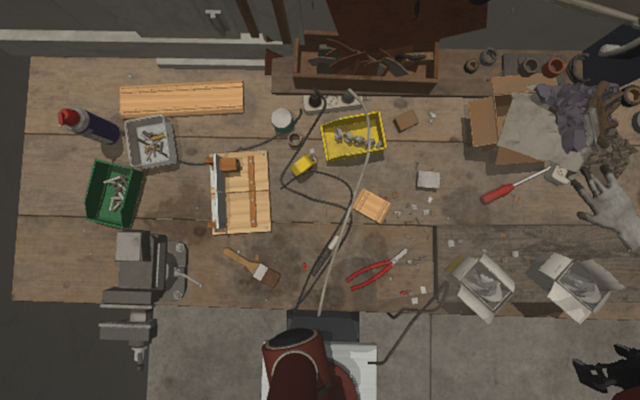

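View pics/wrist0.png

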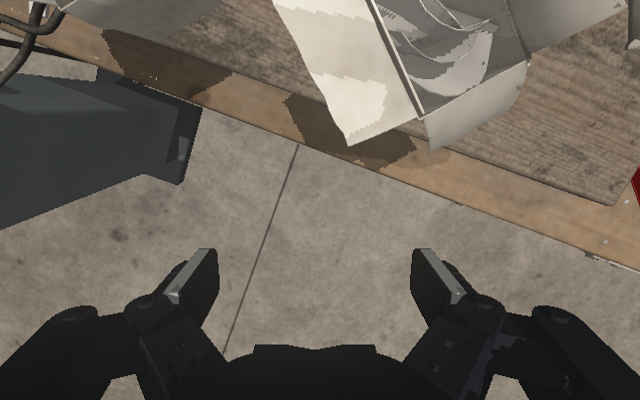

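The side view shows the moulding at (320,253) and the jig at (290,155), with the stop block near (312,141). In the top view the moulding is at (372,206), the fence along (217,195), the toe strip at (252,190) and the stop at (226,163). Next I'll measure these.

```bash
python3 - <<'E'
from h import *
for n in ['top','side']:
    ctrl.get_image(n); c=cam(n)
    for th,z in [('moulding_mid',.008),('fence_foot',.018),('stop_face',.018)]:
        for d in ctrl.tip_of(th,n)[:2]:
            r,cc=d['centre']; print(n,th,round(d['score'],2),(cc,r),onz(c,(cc,r),z).round(4))
    m=ctrl.silhouettes('moulding',n)
    for d in m[:2]:
        k=d['mask'].astype(np.uint8); print(n,d['score'],d['box'])
        cn=max(cv2.findContours(k,0,2)[0],key=cv2.contourArea)
        P=np.array([onz(c,p[0],.014)[:2] for p in cn],np.float32); print(cv2.minAreaRect(P))
    for th in ['fence','toe_strip','jig_board']:
        for d in ctrl.silhouettes(th,n)[:1]:
            cn=max(cv2.findContours(d['mask'].astype(np.uint8),0,2)[0],key=cv2.contourArea)
            z={'fence':.092,'toe_strip':.026,'jig_board':.018}[th]
            P=np.array([onz(c,p[0],z)[:2] for p in cn],np.float32); print(n,th,d['score'],cv2.minAreaRect(P))
im=ctrl.get_image('top'); 
cv2.imwrite('pics/topz.png',cv2.resize(im[130:255,190:290,::-1],None,fx=4.5,fy=4.5,interpolation=cv2.INTER_CUBIC))
cv2.imwrite('pics/topm.png',cv2.resize(im[130:255,290:450,::-1],None,fx=4.5,fy=4.5,interpolation=cv2.INTER_CUBIC))
E
```

```text
top moulding_mid 0.92 (370.4, 206.1) [ 0.5351 -0.1351  0.008 ]
top fence_foot 0.95 (225.6, 190.3) [0.5695 0.2755 0.018 ]
top stop_face 0.59 (222.7, 172.9) [0.619  0.2859 0.018 ]
top stop_face 0.55 (223.7, 192.5) [0.5632 0.2806 0.018 ]
top 0.64 [372.4, 207.4, 40.2, 32.6]
((0.5349417924880981, -0.13803204894065857), (0.09606342762708664, 0.06681763380765915), 64.39330291748047)
top fence 0.89 ((0.5599683523178101, 0.2743789553642273), (0.1942916214466095, 0.035196106880903244), 4.8146748542785645)
top toe_strip 0.75 ((0.5693514943122864, 0.19749212265014648), (0.19809088110923767, 0.02387799322605133), 5.391230583190918)
top jig_board 0.7 ((0.5642319917678833, 0.23255591094493866), (0.23297446966171265, 0.16558359563350677), 4.70322847366333)
side moulding_mid 0.82 (318.6, 249.0) [ 0.5343 -0.1265  0.008 ]
side fence_foot 0.6 (285.0, 147.9) [0.5598 0.2902 0.018 ]
side stop_face 0.68 (305.1, 144.1) [0.6235 0.2945 0.018 ]
side 0.95 [322.3, 254.3, 39.8, 36.4]
((0.5337190628051758, -0.1444864124059677), (0.09702905267477036, 0.066041961312294), 61.93471145629883)
side fence 0.77 ((0.5544030070304871, 0.22303073108196259), (0.21619608998298645, 0.12066101282835007), 4.843039512634277)
side toe_strip 0.76 ((0.5240852236747742, 0.19335684180259705), (0.117668516933918, 0.034296851605176926), 8.074584007263184)
side jig_board 0.81 ((0.5170014500617981, 0.20903721451759338), (0.16438764333724976, 0.17324469983577728), 80.28336334228516)
```

View pics/topz.png

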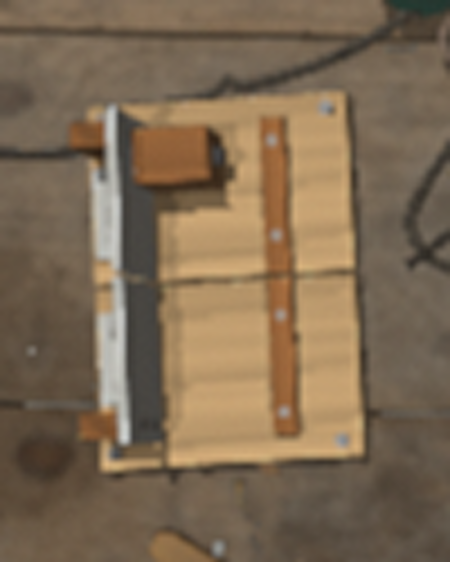

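View pics/topm.png

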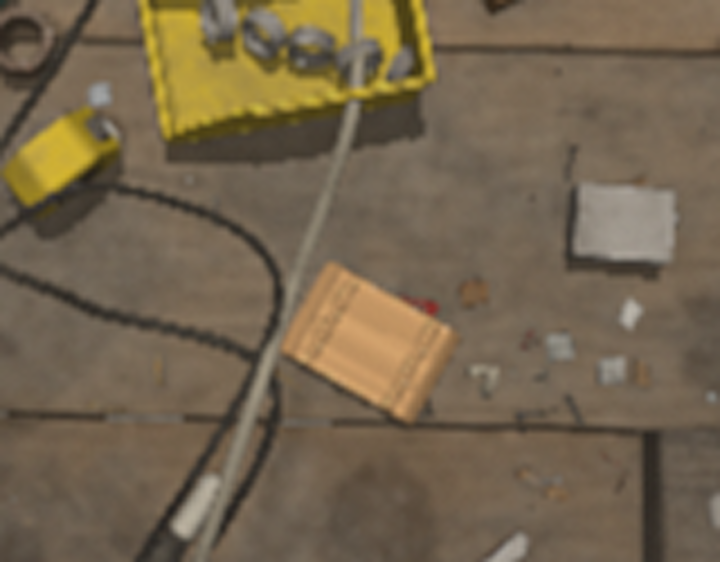

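```bash
cat >> h.py <<'E'
def delta(pos,M,obs=None):
    o=obs or ctrl.get_obs(); C=R.from_rotvec(o['tool_rot']).as_matrix()
    d=C.T@(np.array(pos)-o['tool_pos']); r=R.from_matrix(C.T@M).as_rotvec(degrees=True)
    print('t',round(o['t'],2),'shift',(d*1000).round(1),'turn',r.round(2)); return d,r
def pose(x,y):
    x=np.array(x,float);x/=np.linalg.norm(x); y=np.array(y,float); y-=x*(x@y); y/=np.linalg.norm(y)
    return np.column_stack([x,y,np.cross(x,y)])
E
python3 - <<'E'
from h import *
C=R.from_rotvec(ctrl.get_obs()['tool_rot']).as_matrix(); print(C.round(3))
for s in (1,-1):
    M=pose([0,0,-1],[s*np.cos(np.radians(-27)),s*np.sin(np.radians(-27)),0])
    delta([.535,-.138,.25],M)
    a=np.array([np.cos(np.radians(4.8)),np.sin(np.radians(4.8)),0]); fx=np.array([-a[1],a[0],0])
    delta([.55,.24,.25],pose(fx-[0,0,1],s*a))
    print((M.T@pose(fx-[0,0,1],s*a)).round(3))
# pale cable height: hypotheses
ct,cs=cam('top'),cam('side')
for uv in [(368,150),(362,170),(355,195),(345,225),(335,255)]:
    for z in (0.0,.05,.1,.2): print(uv,z,onz(ct,uv,z).round(3),proj(cs,onz(ct,uv,z)).round(0))
E
```

```text
[[ 0.     0.353 -0.936]
 [-0.    -0.936 -0.353]
 [-1.     0.    -0.   ]]
t 1.0 shift [ -18.7 -307.  -451.8] turn [-42.33  -0.    -0.  ]
t 1.0 shift [ -18.7 -655.4 -599.3] turn [-70.06  38.42 -29.02]
[[ 0.707 -0.     0.707]
 [-0.373  0.85   0.373]
 [-0.601 -0.527  0.601]]
t 1.0 shift [ -18.7 -307.  -451.8] turn [137.67  -0.     0.  ]
t 1.0 shift [ -18.7 -655.4 -599.3] turn [ 99.7  -31.19 -41.29]
[[ 0.707  0.    -0.707]
 [ 0.373  0.85   0.373]
 [ 0.601 -0.527  0.601]]
(368, 150) 0.0 [ 0.697 -0.127  0.   ] [[386. 237.]]
(368, 150) 0.05 [ 0.687 -0.122  0.05 ] [[383. 220.]]
(368, 150) 0.1 [ 0.676 -0.116  0.1  ] [[381. 202.]]
(368, 150) 0.2 [ 0.656 -0.106  0.2  ] [[375. 162.]]
(362, 170) 0.0 [ 0.638 -0.11   0.   ] [[360. 237.]]
(362, 170) 0.05 [ 0.631 -0.106  0.05 ] [[358. 220.]]
(362, 170) 0.1 [ 0.623 -0.102  0.1  ] [[355. 202.]]
(362, 170) 0.2 [ 0.608 -0.093  0.2  ] [[350. 162.]]
(355, 195) 0.0 [ 0.566 -0.092  0.   ] [[327. 238.]]
(355, 195) 0.05 [ 0.562 -0.088  0.05 ] [[326. 221.]]
(355, 195) 0.1 [ 0.558 -0.085  0.1  ] [[324. 203.]]
(355, 195) 0.2 [ 0.55  -0.078  0.2  ] [[320. 163.]]
(345, 225) 0.0 [ 0.48  -0.065  0.   ] [[288. 238.]]
(345, 225) 0.05 [ 0.48  -0.063  0.05 ] [[287. 221.]]
(345, 225) 0.1 [ 0.48  -0.061  0.1  ] [[286. 203.]]
(345, 225) 0.2 [ 0.48  -0.056  0.2  ] [[283. 162.]]
(335, 255) 0.0 [ 0.395 -0.039  0.   ] [[249. 237.]]
(335, 255) 0.05 [ 0.399 -0.038  0.05 ] [[248. 221.]]
(335, 255) 0.1 [ 0.403 -0.037  0.1  ] [[248. 202.]]
(335, 255) 0.2 [ 0.411 -0.035  0.2  ] [[247. 162.]]
```

```bash
python3 -m handwheel '[[0.0854,[-0.03,0,0],[0,0,0]],[0.0854,[0,-0.02,-0.03],[0,0,0]],[0.0854,[0,-0.02,-0.03],[0,0,0]],[0.0854,[0,-0.02,-0.03],[0,0,0]],[0.0854,[0,-0.02,-0.03],[0,0,0]],[0.0854,[0,-0.02,-0.03],[0,0,0]],[0.0854,[0,-0.02,-0.03],[0,0,0]],[0.0854,[0,-0.02,-0.03],[0,0,0]],[0.0854,[0,-0.02,-0.03],[0,0,0]],[0.0854,[0,-0.02,-0.03],[0,0,0]]]'
python3 -m handwheel '[[0.0854,[0,-0.02,-0.03],[0,0,0]],[0.0854,[0,-0.02,-0.03],[0,0,0]],[0.0854,[0,-0.02,-0.03],[0,0,0]],[0.0854,[0,-0.02,-0.03],[0,0,0]],[0.0854,[0,0,0],[-7,0,0]],[0.0854,[0,0,0],[-7,0,0]],[0.0854,[0,0,0],[-7,0,0]],[0.0854,[0,0,0],[-7,0,0]],[0.0854,[0,0,0],[-7,0,0]],[0.0854,[0,0,0],[-7,0,0]]]'
python3 - <<'E'
from h import *
print(ctrl.get_obs()['q'].round(2))
delta([.535,-.138,.25],pose([0,0,-1],[np.cos(np.radians(-27)),np.sin(np.radians(-27)),0]))
c=cam('wrist'); save('wrist','w1.png')
for th,z in [('moulding_mid',.008)]:
    for d in ctrl.tip_of(th,'wrist')[:2]:
        r,cc=d['centre']; print(th,round(d['score'],2),(cc,r),onz(c,(cc,r),z).round(4))
for d in ctrl.silhouettes('moulding','wrist')[:1]:
    k=d['mask'].astype(np.uint8); print(d['score'],d['box'])
    cn=max(cv2.findContours(k,0,2)[0],key=cv2.contourArea)
    P=np.array([onz(c,p[0],.013)[:2] for p in cn],np.float32); print(cv2.minAreaRect(P))
E
```

```text
t: 1.83
tool_pos: [0.4104, -0.3195, 0.2616]
tool_rot: [2.025, 0.368, -2.024]
contact_force: [0.2, -0.5, 0.2]
opening: 0.0854
t: 2.67
tool_pos: [0.4938, -0.2037, 0.2614]
tool_rot: [1.547, 0.948, -1.547]
contact_force: [-0.2, -0.1, 0.0]
opening: 0.0854
[-0.53 -0.18  1.79 -0.    1.54 -0.06]
t 2.67 shift [ 11.4   7.  -77.3] turn [ 0.03  0.   -0.01]
moulding_mid 0.58 (320.7, 98.2) [ 0.5353 -0.1384  0.008 ]
0.96 [323.0, 96.1, 60.7, 90.1]
((0.5363823771476746, -0.13742801547050476), (0.09593931585550308, 0.06529214233160019), 61.551082611083984)
```

View pics/w1.png

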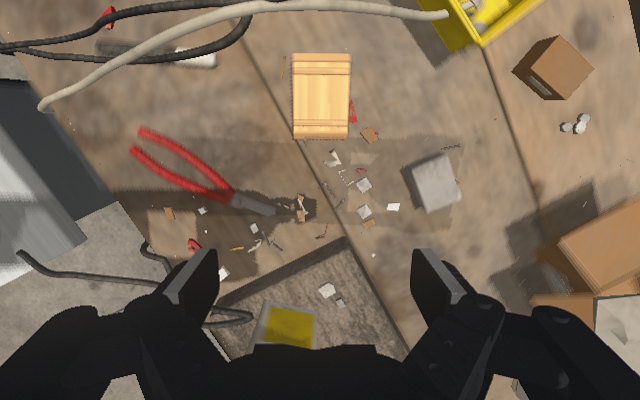

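The wrist view shows the moulding at (321,96), which agrees with the earlier fix to within about 2 mm. I'll move above it and correct the yaw.

```bash
python3 -m handwheel '[[0.0854,[0,0.0035,-0.037],[1.4,0,0]],[0.0854,[0,0.0035,-0.039],[0,0,0]],[0.0854,[0.03,0,0],[0,0,0]],[0.0854,[0.04,0,0],[0,0,0]],[0.0854,[0.04,0,0],[0,0,0]],[0.0854,[0.03,0,0],[0,0,0]],[0.0854,[0,0,0],[0,0,0]]]'
python3 - <<'E'
from h import *
print(ctrl.get_obs()['q'].round(2))
delta([.5355,-.139,0],pose([0,0,-1],[np.cos(np.radians(-28.4)),np.sin(np.radians(-28.4)),0]))
c=cam('wrist'); save('wrist','w2.png'); save('side','s2.png')
for d in ctrl.silhouettes('moulding','wrist')[:1]:
    k=d['mask'].astype(np.uint8); print(d['score'],d['box'])
    cn=max(cv2.findContours(k,0,2)[0],key=cv2.contourArea)
    P=np.array([onz(c,p[0],.014)[:2] for p in cn],np.float32); print(cv2.minAreaRect(P))
E
```

```text
t: 3.4
tool_pos: [0.5306, -0.1378, 0.1132]
tool_rot: [1.565, 0.939, -1.581]
contact_force: [-1.3, 0.4, -1.5]
opening: 0.0855
[-0.39 -0.02  1.89 -0.    1.29  0.11]
t 3.4 shift [113.1   6.5  -1.5] turn [-0.47  0.09  0.82]
0.83 [324.9, 190.5, 85.2, 116.2]
((0.5376783609390259, -0.13631510734558105), (0.09331000596284866, 0.06456509977579117), 61.510154724121094)
```

View pics/w2.png

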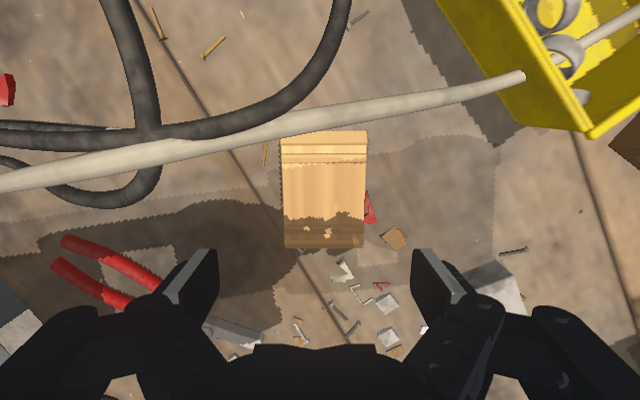

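View pics/s2.png

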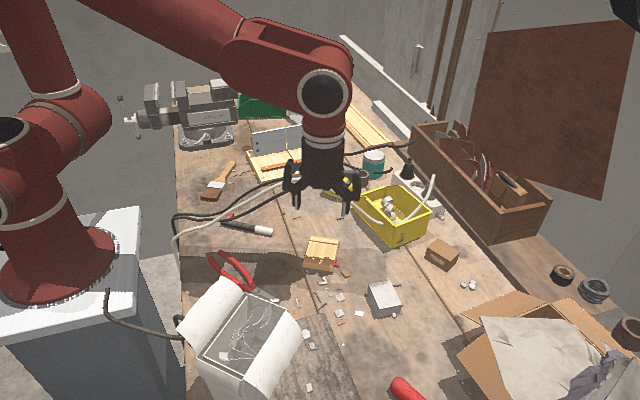

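```bash
python3 -m handwheel '[[0.0854,[0.02,0.0035,0],[0,0,0.4]],[0.0854,[0.02,0.0035,0],[0,0,0.4]],[0.0854,[0.02,0,0],[0,0,0]],[0.0854,[0.01,0,0],[0,0,0]],[0.0854,[0,0,0],[0,0,0]]]'
python3 -m handwheel '[[0.0854,[0.006,0,0],[0,0,0]],[0.0854,[0.006,0,0],[0,0,0]],[0.0854,[0.006,0,0],[0,0,0]],[0.0854,[0,0,0],[0,0,0]]]'
python3 - <<'E'
from h import *
delta([.5365,-.1385,-.003],pose([0,0,-1],[np.cos(np.radians(-28.4)),np.sin(np.radians(-28.4)),0]))
save('wrist','w3.png')
E
```

```text
t: 3.97
tool_pos: [0.5423, -0.1438, 0.0515]
tool_rot: [1.572, 0.916, -1.559]
contact_force: [-0.6, 0.0, 0.1]
opening: 0.0851
t: 4.3
tool_pos: [0.5422, -0.1437, 0.0328]
tool_rot: [1.571, 0.917, -1.559]
contact_force: [-0.9, -0.6, 0.0]
opening: 0.0851
t 4.3 shift [35.7 -7.9 -1.8] turn [-0.34  0.01 -0.75]
```

View pics/w3.png

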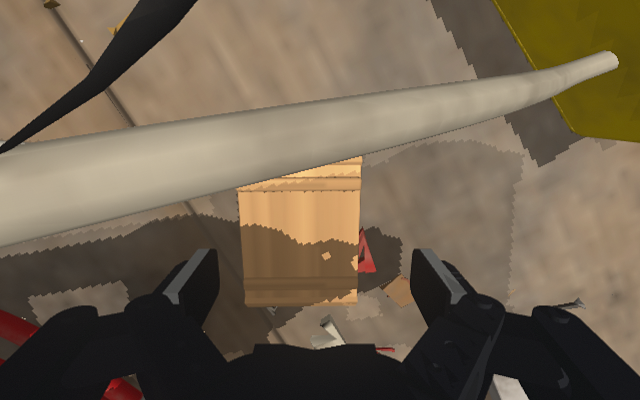

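```bash
python3 -m handwheel '[[0.0854,[0,-0.004,-0.001],[0,0,-0.7]],[0.0854,[0.003,-0.004,-0.001],[0,0,0]],[0.0854,[0.006,0,0],[0,0,0]],[0.0854,[0.006,0,0],[0,0,0]],[0.0854,[0,0,0],[0,0,0]]]'
python3 - <<'E'
from h import *
delta([.5365,-.1385,-.003],pose([0,0,-1],[np.cos(np.radians(-28.4)),np.sin(np.radians(-28.4)),0]))
c=cam('wrist');save('wrist','w4.png')
for d in ctrl.silhouettes('moulding','wrist')[:1]:
    cn=max(cv2.findContours(d['mask'].astype(np.uint8),0,2)[0],key=cv2.contourArea)
    P=np.array([onz(c,p[0],.014)[:2] for p in cn],np.float32); print(d['score'],cv2.minAreaRect(P))
E
```

```text
t: 4.77
tool_pos: [0.5352, -0.1376, 0.0165]
tool_rot: [1.568, 0.93, -1.569]
contact_force: [-0.2, 0.2, 0.4]
opening: 0.0853
t 4.77 shift [19.5  1.5  0.1] turn [-0.32  0.02  0.06]
0.91 ((0.5379225015640259, -0.13532841205596924), (0.09188294410705566, 0.06446030735969543), 61.62187576293945)
```

View pics/w4.png

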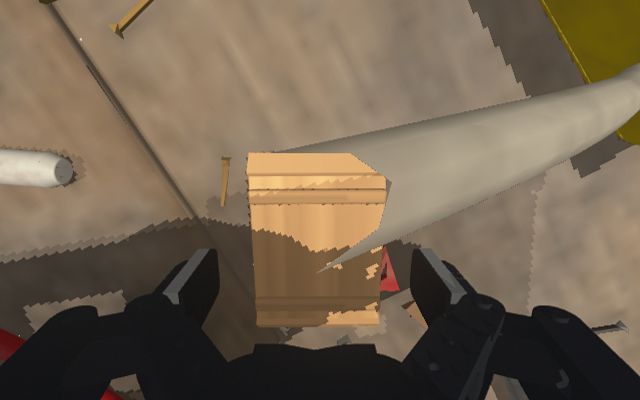

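The moulding is centred between the fingers at (317,240). The pale cable passes through the camera with no force, so it is only scenery. I'll go down and grip.

```bash
python3 -m handwheel '[[0.0854,[0.006,0.001,0],[0,0,0]],[0.0854,[0.006,0,0],[0,0,0]],[0.0854,[0.006,0,0],[0,0,0]],[0.0854,[0,0,0],[0,0,0]],[0.05,[0,0,0],[0,0,0]],[0.05,[0,0,0],[0,0,0]],[0.05,[0,0,0],[0,0,0]],[0.05,[0,0,0],[0,0,0]],[0.05,[0,0,0],[0,0,0]],[0.05,[0,0,0],[0,0,0]]]' 40
python3 - <<'E'
from h import *
save('wrist','w5.png')
E
```

```text
t: 5.7
tool_pos: [0.5377, -0.1388, 0.0006]
tool_rot: [1.569, 0.926, -1.566]
contact_force: [0.3, -0.2, 1.3]
opening: 0.0627
```

View pics/w5.png

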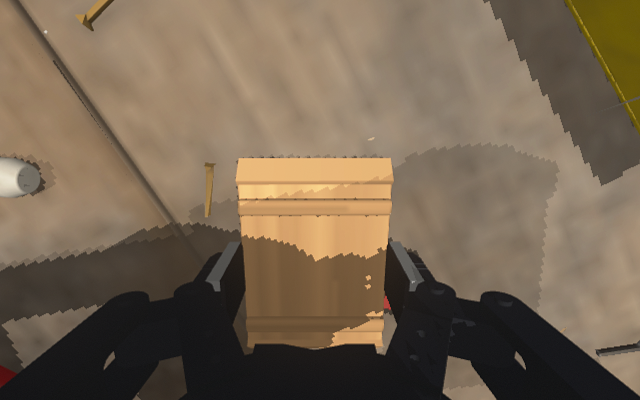

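Gripped: the opening reads 62.7 mm and the moulding sits between the pads. I'll lift it, and refine the jig estimate while still in a clear view.

```bash
python3 -m handwheel '[[0.05,[-0.02,0,0],[0,0,0]],[0.05,[-0.035,0,0],[0,0,0]],[0.05,[-0.035,0,0],[0,0,0]],[0.05,[-0.035,0,0],[0,0,0]],[0.05,[-0.035,0,0],[0,0,0]],[0.05,[-0.035,0,0],[0,0,0]],[0.05,[-0.03,0,0],[0,0,0]],[0.05,[0,0,0],[0,0,0]]]'
python3 - <<'E'
from h import *
print(ctrl.get_obs()['q'].round(2))
c=cam('top'); px=lambda u,v:(190+u/4.5,130+v/4.5)
for n,uv,z in [('stop top near R',px(215,182),.062),('stop top near L',px(135,186),.062),('stop top far R',px(210,127),.062),('kerf@fence base',px(160,280),.018),('kerf toe',px(275,277),.026),('kerf board edge',px(355,270),.018),
 ('fence top far',px(118,112),.092),('fence top near',px(130,440),.092),('fence base far',px(160,195),.018),('fence base near',px(163,440),.018),('toe rear far',px(263,117),.026),('toe rear near',px(277,435),.026),('board NR',px(365,457),.018),('board FR',px(347,92),.018)]:
    print(n,onz(c,uv,z).round(4))
a=np.array([np.cos(np.radians(4.8)),np.sin(np.radians(4.8)),0]); fx=np.array([-a[1],a[0],0])
delta([.55,.2,.25],pose(fx-[0,0,1],a))
save('wrist','w6.png')
E
```

```text
t: 6.42
tool_pos: [0.5403, -0.1397, 0.2338]
tool_rot: [1.573, 0.916, -1.557]
contact_force: [-0.2, 0.0, 0.5]
opening: 0.0623
[-0.39 -0.12  1.78 -0.    1.47  0.11]
stop top near R [0.6207 0.2321 0.062 ]
stop top near L [0.6172 0.2807 0.062 ]
stop top far R [0.6542 0.2365 0.062 ]
kerf@fence base [0.5641 0.2754 0.018 ]
kerf toe [0.567 0.201 0.026]
kerf board edge [0.5732 0.1524 0.018 ]
fence top far [0.6568 0.2837 0.092 ]
fence top near [0.4644 0.2681 0.092 ]
fence base far [0.6179 0.2777 0.018 ]
fence base near [0.4638 0.2692 0.018 ]
toe rear far [0.6675 0.2124 0.026 ]
toe rear near [0.4688 0.196  0.026 ]
board NR [0.4565 0.1421 0.018 ]
board FR [0.6861 0.1614 0.018 ]
t 6.42 shift [ -18.  -154.5 -302.6] turn [-31.43  43.84 -13.96]
```

View pics/w6.png

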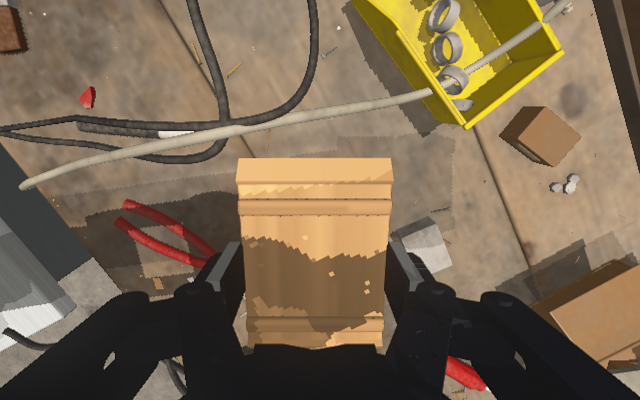

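```bash
cat >> h.py <<'E'
th=np.radians(4.75); a=np.array([np.cos(th),np.sin(th),0]); fx=np.array([-a[1],a[0],0]); up=np.array([0,0,1.])
S_STOP=.6385; N0=.228
ML=pose(fx-up,a)
def sn(p): p=np.asarray(p); return np.array([p@a,p@fx,p[2]])
def W(s,n,z): return s*a+n*fx+z*up
E
python3 - <<'E'
from h import *
delta(W(.5695,.17,.25),ML)
E
```

```text
t 6.47 shift [ -21.1 -158.2 -319. ] turn [-31.49  43.8  -13.69]
```

```bash
python3 -m handwheel '[[0.05,[-0.002,-0.016,-0.032],[0,0,0]],[0.05,[-0.002,-0.016,-0.032],[0,0,0]],[0.05,[-0.002,-0.016,-0.032],[0,0,0]],[0.05,[-0.002,-0.016,-0.032],[0,0,0]],[0.05,[-0.002,-0.016,-0.032],[0,0,0]],[0.05,[-0.002,-0.016,-0.032],[0,0,0]],[0.05,[-0.002,-0.016,-0.032],[0,0,0]],[0.05,[-0.002,-0.016,-0.032],[0,0,0]],[0.05,[-0.002,-0.016,-0.032],[0,0,0]],[0.05,[-0.002,-0.016,-0.032],[0,0,0]]]'
python3 -m handwheel '[[0.05,[0,0,0],[-3.9,5.45,-1.7]],[0.05,[0,0,0],[-3.9,5.45,-1.7]],[0.05,[0,0,0],[-3.9,5.45,-1.7]],[0.05,[0,0,0],[-3.9,5.45,-1.7]],[0.05,[0,0,0],[-3.9,5.45,-1.7]],[0.05,[0,0,0],[-3.9,5.45,-1.7]],[0.05,[0,0,0],[-3.9,5.45,-1.7]],[0.05,[0,0,0],[-3.9,5.45,-1.7]],[0.05,[0,0,0],[0,0,0]],[0.05,[0,0,0],[0,0,0]]]'
python3 - <<'E'
from h import *
print(ctrl.get_obs()['q'].round(2))
delta(W(.5695,.17,.25),ML)
save('wrist','w7.png');save('side','s7.png')
E
```

```text
t: 7.3
tool_pos: [0.5492, 0.2206, 0.2426]
tool_rot: [1.565, 0.928, -1.57]
contact_force: [1.3, -0.6, -2.1]
opening: 0.0627
t: 8.13
tool_pos: [0.5497, 0.2182, 0.2419]
tool_rot: [1.682, 1.824, -0.715]
contact_force: [0.1, 0.1, -0.7]
opening: 0.0625
[-0.09 -0.03  1.82  0.77  1.54 -0.26]
t 8.13 shift [-7.1  3.5 -4.4] turn [-0.97  0.07  0.3 ]
```

View pics/w7.png

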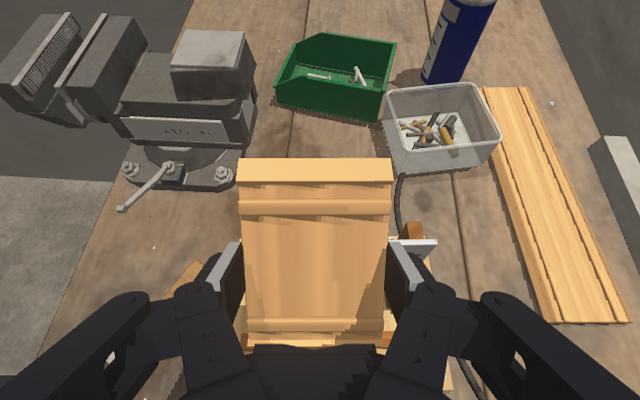

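View pics/s7.png

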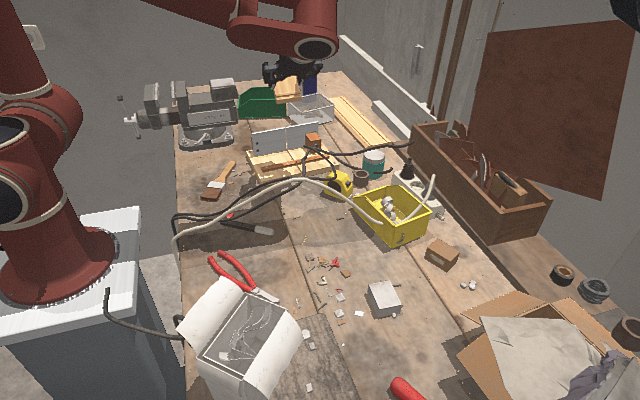

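```bash
python3 - <<'E'
from h import *
print(sn(ctrl.get_obs()['tool_pos']))
delta(W(.5695,.184,.11),ML)
E
```

```text
[0.56648883 0.17304514 0.2445624 ]
t 8.23 shift [103.    4.4  87.2] turn [-0.67  0.08  0.19]
```

```bash
python3 -m handwheel '[[0.05,[0.0205,0.0008,0.0175],[-0.7,0,0]],[0.05,[0.0205,0.0008,0.0175],[0,0,0.2]],[0.05,[0.0205,0.0008,0.0175],[0,0,0]],[0.05,[0.0205,0.0008,0.0175],[0,0,0]],[0.05,[0.0205,0.0008,0.0175],[0,0,0]],[0.05,[0,0,0],[0,0,0]],[0.05,[0,0,0],[0,0,0]]]'
python3 - <<'E'
from h import *
print(sn(ctrl.get_obs()['tool_pos']))
delta(W(.5695,.184,.068),ML)
save('wrist','w8.png');save('side','s8.png');save('top','t8.png')
im=cv2.imread('pics/s8.png')[80:200,200:380]; cv2.imwrite('pics/s8z.png',cv2.resize(im,None,fx=4,fy=4,interpolation=2))
E
```

```text
t: 8.82
tool_pos: [0.5524, 0.231, 0.1103]
tool_rot: [1.674, 1.824, -0.694]
contact_force: [-0.6, -0.9, -1.0]
opening: 0.0622
[0.56965838 0.18447644 0.11025887]
t 8.82 shift [29.5 -0.1 30.2] turn [ 0.07 -0.02  0.12]
```

View pics/w8.png

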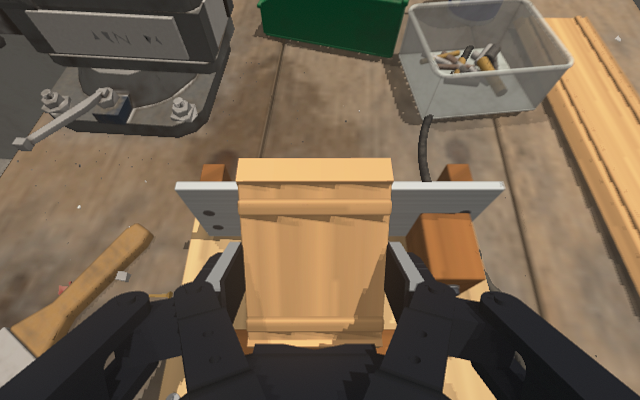

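View pics/s8z.png

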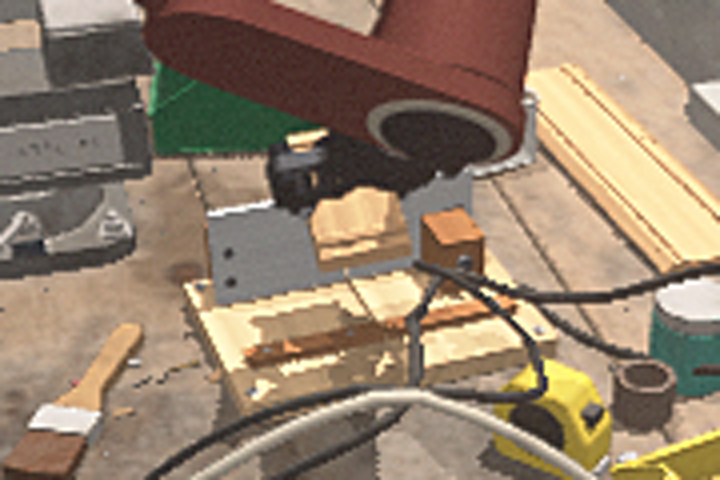

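```bash
python3 - <<'E'
from h import *
im=cv2.imread('pics/w8.png'); cv2.imwrite('pics/w8a.png',cv2.resize(im[150:310,370:530],None,fx=4,fy=4,interpolation=2)[:600])
cv2.imwrite('pics/w8b.png',cv2.resize(im[150:310,160:280],None,fx=4,fy=4,interpolation=2)[:600])
E
```

View pics/w8a.png

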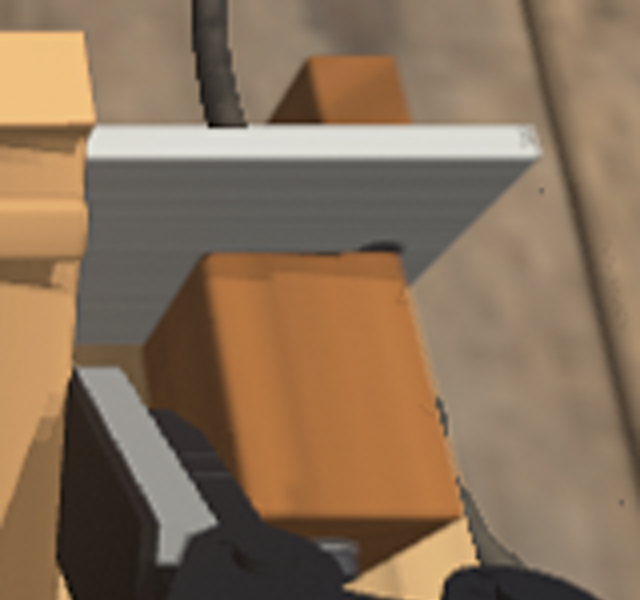

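View pics/w8b.png

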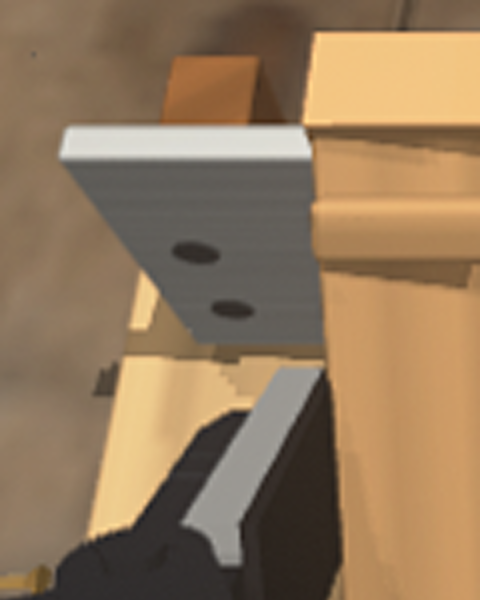

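```bash
python3 - <<'E'
from h import *
c=cam('wrist')
for n,uv,z in [('ftopL',(175.5,189.3),.092),('ftopR',(505,189.3),.092),('stopTopF',(421.8,213.5),.062),('stopTopFr',(431.8,278.8),.062),('stopbot',(406.3,236.3),.018),('fbaseL',(212,235.8),.018)]:
    p=onz(c,uv,z); print(n,p.round(4),sn(p).round(4))
E
```

```text
ftopL [0.4664 0.2715 0.092 ] [0.4872 0.232  0.092 ]
ftopR [0.6683 0.2892 0.092 ] [0.6899 0.2329 0.092 ]
stopTopF [0.6258 0.2836 0.062 ] [0.6471 0.2308 0.062 ]
stopTopFr [0.6285 0.2382 0.062 ] [0.646  0.1854 0.062 ]
stopbot [0.6263 0.2846 0.018 ] [0.6477 0.2318 0.018 ]
fbaseL [0.4688 0.2714 0.018 ] [0.4896 0.2317 0.018 ]
```

```bash
python3 -m handwheel '[[0.05,[0.014,0,0.0085],[0,0,0]],[0.05,[0.014,0,0.0085],[0,0,0]],[0.05,[0.014,0,0.0085],[0,0,0]],[0.05,[0,0,0],[0,0,0]],[0.05,[0,0,0],[0,0,0]]]'
python3 - <<'E'
from h import *
o=ctrl.get_obs();print(sn(o['tool_pos']).round(4),sn(o['contact_force']).round(2))
delta(W(.5695,.2022,.0468),ML)
E
```

```text
t: 9.38
tool_pos: [0.5521, 0.2418, 0.0624]
tool_rot: [1.675, 1.822, -0.693]
contact_force: [0.3, -0.4, 0.3]
opening: 0.063
[0.5702 0.1953 0.0624] [ 0.29 -0.43  0.35]
t 9.38 shift [15.9 -0.7  6.1] turn [ 0.08 -0.03  0.03]
```

Next I'll step towards the fence until contact. The row shift is x +0.7 and z −0.7 per mm.

```bash
python3 -m handwheel '[[0.05,[0.0014,0,-0.0014],[0,0,0]],[0.05,[0.0014,0,-0.0014],[0,0,0]],[0.05,[0,0,0],[0,0,0]]]'
python3 -m handwheel '[[0.05,[0.0007,0,-0.0007],[0,0,0]],[0.05,[0,0,0],[0,0,0]]]'
python3 -m handwheel '[[0.05,[0.0007,0,-0.0007],[0,0,0]],[0.05,[0,0,0],[0,0,0]]]'
python3 -m handwheel '[[0.05,[0.0007,0,-0.0007],[0,0,0]],[0.05,[0,0,0],[0,0,0]]]'
python3 - <<'E'
from h import *
o=ctrl.get_obs();print(sn(o['tool_pos']).round(4),sn(o['contact_force']).round(2))
E
```

```text
t: 9.63
tool_pos: [0.5531, 0.2457, 0.0642]
tool_rot: [1.676, 1.819, -0.689]
contact_force: [-0.0, 1.0, -0.9]
opening: 0.0625
t: 9.8
tool_pos: [0.5525, 0.2466, 0.0636]
tool_rot: [1.676, 1.82, -0.691]
contact_force: [-0.5, -0.3, -1.0]
opening: 0.063
t: 9.97
tool_pos: [0.5521, 0.2476, 0.0631]
tool_rot: [1.675, 1.821, -0.691]
contact_force: [-0.2, 0.3, -0.5]
opening: 0.0625
t: 10.13
tool_pos: [0.552, 0.2486, 0.0629]
tool_rot: [1.675, 1.821, -0.692]
contact_force: [-0.4, -0.5, -0.8]
opening: 0.0627
[0.5707 0.202  0.0629] [-0.42 -0.5  -0.78]
```

```bash
python3 -m handwheel '[[0.05,[0.0025,0,0.0025],[0,0,0]],[0.05,[0.002,0,0.002],[0,0,0]],[0.05,[0,0,0],[0,0,0]],[0.05,[0,0,0],[0,0,0]]]'
python3 -m handwheel '[[0.05,[0.0007,0,-0.0007],[0,0,0]],[0.05,[0,0,0],[0,0,0]]]'
python3 -m handwheel '[[0.05,[0.0007,0,-0.0007],[0,0,0]],[0.05,[0,0,0],[0,0,0]]]'
python3 - <<'E'
from h import *
o=ctrl.get_obs();print(sn(o['tool_pos']).round(4),sn(o['contact_force']).round(2))
save('wrist','w9.png'); save('side','s9.png')
im=cv2.imread('pics/s9.png')[80:200,200:380]; cv2.imwrite('pics/s9z.png',cv2.resize(im,None,fx=4,fy=4,interpolation=2))
E
```

```text
t: 10.47
tool_pos: [0.5517, 0.2485, 0.056]
tool_rot: [1.676, 1.822, -0.693]
contact_force: [0.2, 1.0, -0.1]
opening: 0.0626
t: 10.63
tool_pos: [0.552, 0.2493, 0.0564]
tool_rot: [1.675, 1.82, -0.692]
contact_force: [0.3, -1.9, -1.3]
opening: 0.0625
t: 10.8
tool_pos: [0.5519, 0.2496, 0.0561]
tool_rot: [1.674, 1.819, -0.693]
contact_force: [-0.3, -6.5, -1.9]
opening: 0.0627
[0.5707 0.203  0.0561] [-0.87 -6.48 -1.87]
```

View pics/w9.png

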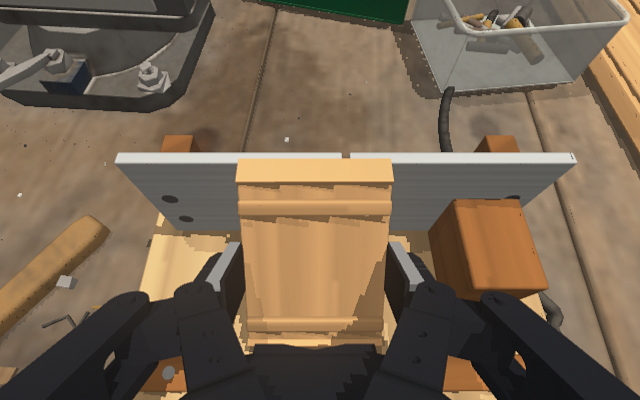

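View pics/s9z.png

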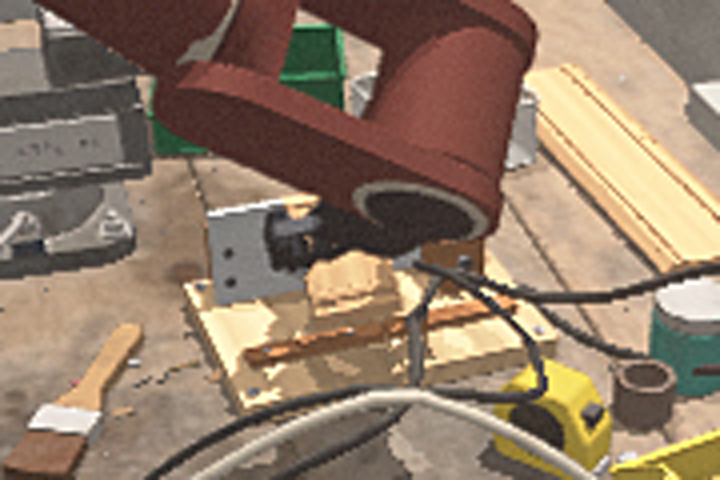

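The fence contact reads −6.5 N at n = 0.203, as predicted. I'll ease off and lower it to the board.

```bash
python3 -m handwheel '[[0.05,[-0.0005,0,0.0005],[0,0,0]],[0.05,[0.002,0,0.002],[0,0,0]],[0.05,[0.002,0,0.002],[0,0,0]],[0.05,[0,0,0],[0,0,0]]]'
python3 -m handwheel '[[0.05,[0.0007,0,0.0007],[0,0,0]],[0.05,[0.0007,0,0.0007],[0,0,0]],[0.05,[0,0,0],[0,0,0]]]'
python3 -m handwheel '[[0.05,[0.0007,0,0.0007],[0,0,0]],[0.05,[0,0,0],[0,0,0]]]'
python3 - <<'E'
from h import *
o=ctrl.get_obs();print(sn(o['tool_pos']).round(4),sn(o['contact_force']).round(2))
E
```

```text
t: 11.23
tool_pos: [0.5525, 0.2497, 0.0509]
tool_rot: [1.676, 1.82, -0.691]
contact_force: [1.9, -5.0, 1.1]
opening: 0.0629
t: 11.48
tool_pos: [0.5524, 0.2497, 0.0491]
tool_rot: [1.676, 1.82, -0.691]
contact_force: [1.2, -3.2, 0.5]
opening: 0.0625
t: 11.65
tool_pos: [0.5522, 0.2498, 0.048]
tool_rot: [1.676, 1.82, -0.691]
contact_force: [0.4, -3.7, 0.8]
opening: 0.0627
[0.571  0.2032 0.048 ] [ 0.12 -3.68  0.85]
```

```bash
python3 -m handwheel '[[0.05,[0.0005,0,0.0007],[0,0,0]],[0.05,[0,0,0],[0,0,0]]]'
python3 -m handwheel '[[0.05,[0.0006,0,0.0006],[0,0,0]],[0.05,[0,0,0],[0,0,0]]]'
python3 -m handwheel '[[0.05,[0.0006,0,0.0006],[0,0,0]],[0.05,[0,0,0],[0,0,0]]]'
python3 - <<'E'
from h import *
o=ctrl.get_obs();print(sn(o['tool_pos']).round(4),sn(o['contact_force']).round(2))
delta(W(.57,.2032,.0468),pose(fx-up,a))
E
```

```text
t: 11.82
tool_pos: [0.5522, 0.2497, 0.0473]
tool_rot: [1.676, 1.821, -0.691]
contact_force: [0.7, -3.0, 2.5]
opening: 0.0627
t: 11.98
tool_pos: [0.5522, 0.2497, 0.0472]
tool_rot: [1.676, 1.822, -0.69]
contact_force: [-1.4, -6.0, 5.8]
opening: 0.0627
t: 12.15
tool_pos: [0.5522, 0.2497, 0.0472]
tool_rot: [1.676, 1.823, -0.69]
contact_force: [-3.5, -8.1, 10.4]
opening: 0.0626
[0.571  0.2032 0.0472] [-4.16 -7.78 10.39]
t 12.15 shift [ 0.3 -1.   0.2] turn [ 0.17 -0.14  0.02]
```

The moulding bears on both the fence (−7.8 N) and the board (10.4 N). I'll take off most of the load and open.

```bash
python3 -m handwheel '[[0.05,[-0.0008,0,-0.0002],[0,0,0]],[0.05,[0,0,0],[0,0,0]],[0.075,[0,0,0],[0,0,0]],[0.075,[0,0,0],[0,0,0]],[0.08,[0,0,0],[0,0,0]],[0.08,[0,0,0],[0,0,0]],[0.08,[0,0,0],[0,0,0]],[0.08,[0,0,0],[0,0,0]]]'
python3 - <<'E'
from h import *
save('wrist','w10.png'); 
E
```

```text
t: 12.82
tool_pos: [0.5517, 0.2494, 0.0458]
tool_rot: [1.675, 1.822, -0.692]
contact_force: [-0.3, -0.1, -0.2]
opening: 0.0801
```

View pics/w10.png

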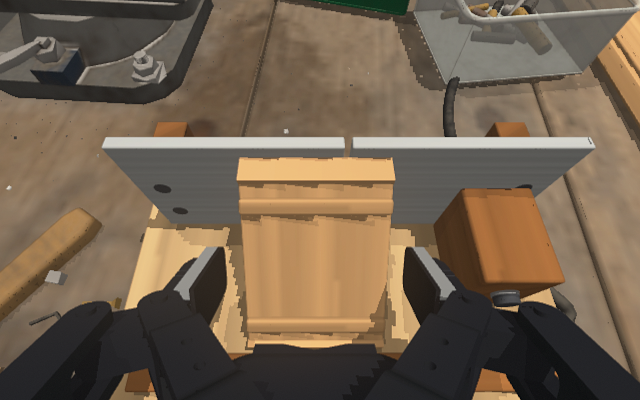

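Let go: the moulding leans at (316,255) with clear gaps at both fingers. I'll back away along the tool axis.

```bash
python3 -m handwheel '[[0.08,[-0.01,0,0],[0,0,0]],[0.08,[-0.02,0,0],[0,0,0]],[0.08,[-0.03,0,0],[0,0,0]],[0.08,[-0.03,0,0],[0,0,0]],[0.03,[0,0,0],[0,0,0]],[0.0,[0,0,0],[0,0,0]],[0.0,[0,0,0],[0,0,0]],[0.0,[0,0,0],[0,0,0]]]'
python3 - <<'E'
from h import *
o=ctrl.get_obs();print(sn(o['tool_pos']).round(4),sn(o['contact_force']).round(2),o['opening'])
save('wrist','w11.png'); save('side','s11.png'); 
im=cv2.imread('pics/s11.png')[80:200,200:380]; cv2.imwrite('pics/s11z.png',cv2.resize(im,None,fx=4,fy=4,interpolation=2))
im=cv2.imread('pics/w11.png')[130:340,150:500]; cv2.imwrite('pics/w11z.png',cv2.resize(im,None,fx=2.2,fy=2.2,interpolation=2))
E
```

```text
t: 13.53
tool_pos: [0.5561, 0.1863, 0.1085]
tool_rot: [1.675, 1.823, -0.693]
contact_force: [-0.8, -0.2, -0.4]
opening: 0.0322
[0.5696 0.1396 0.1085] [-0.86 -0.14 -0.37] 0.03221641112707704
```

View pics/w11.png

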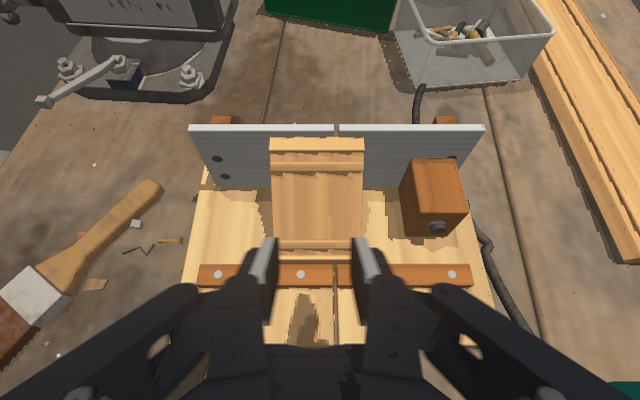

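View pics/s11z.png

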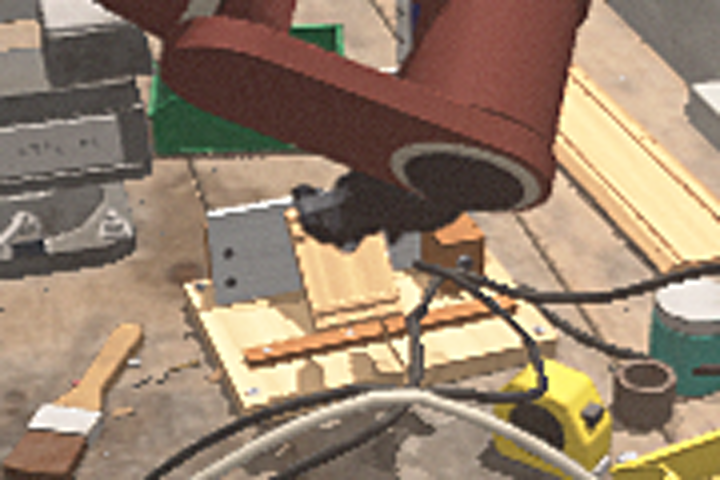

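View pics/w11z.png

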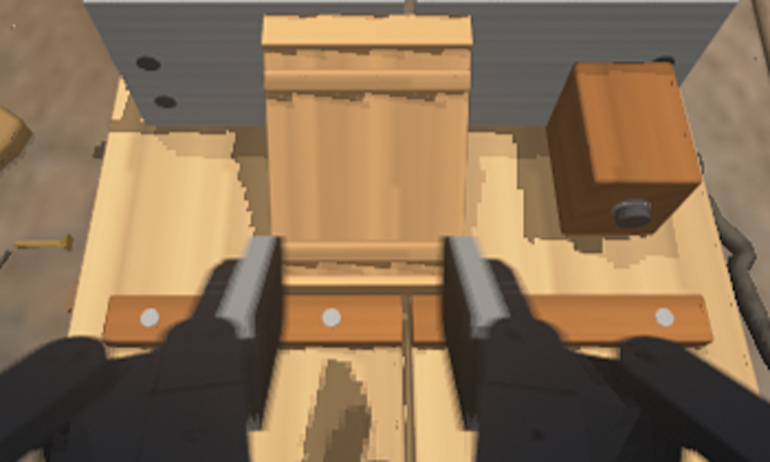

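The moulding leans by itself, flat and parallel to the fence, in both views: face (317,190) in the wrist image, lower foot behind the toe strip at row 258. I'll shut the fingers and move to its near end.

```bash
python3 -m handwheel '[[0.0,[0,-0.03,0],[0,0,0]],[0.0,[0,-0.029,0],[0,0,0]],[0.0,[0,0,0],[0,0,0]],[0.0,[0,0,0],[0,0,0]],[0.0,[0.02,0,0],[0,0,0]],[0.0,[0.02,0,0],[0,0,0]],[0.0,[0.01,0,0],[0,0,0]],[0.0,[0,0,0],[0,0,0]]]' 40
python3 - <<'E'
from h import *
o=ctrl.get_obs();print(sn(o['tool_pos']).round(4),sn(o['contact_force']).round(2),o['opening'])
delta(W(.511,.2015,.0485),ML)
save('wrist','w12.png')
E
```

```text
t: 14.3
tool_pos: [0.4944, 0.2173, 0.0725]
tool_rot: [1.673, 1.825, -0.694]
contact_force: [-0.1, 0.2, 0.6]
opening: -0.0001
[0.5107 0.1757 0.0725] [-0.1   0.23  0.62] -7.754494165785884e-05
t 14.3 shift [35.2  0.4 -1.3] turn [ 0.07 -0.05  0.19]
```

View pics/w12.png

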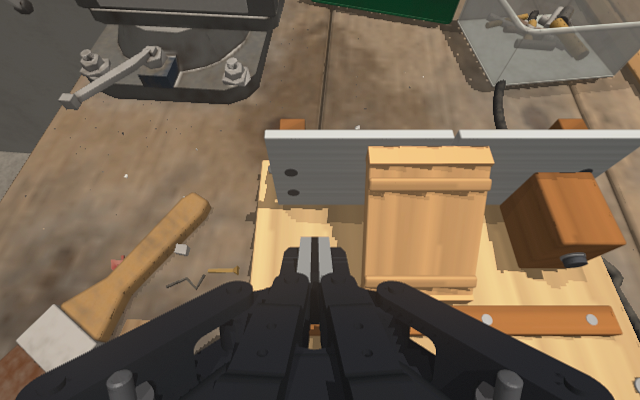

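```bash
python3 -m handwheel '[[0.0,[0.012,0,0],[0,0,0]],[0.0,[0.012,0,0],[0,0,0]],[0.0,[0.011,0,-0.001],[0,0,0]],[0.0,[0,0.004,0],[0,0,0]],[0.0,[0,0,0],[0,0,0]]]'
python3 - <<'E'
from h import *
o=ctrl.get_obs();print(sn(o['tool_pos']).round(4),sn(o['contact_force']).round(2),o['opening'])
save('wrist','w13.png')
E
```

```text
t: 14.77
tool_pos: [0.4974, 0.2423, 0.0497]
tool_rot: [1.675, 1.822, -0.692]
contact_force: [0.3, 0.3, -0.1]
opening: 0.0001
[0.5158 0.2003 0.0497] [ 0.37  0.27 -0.06] 0.00012035443534495956
```

View pics/w13.png

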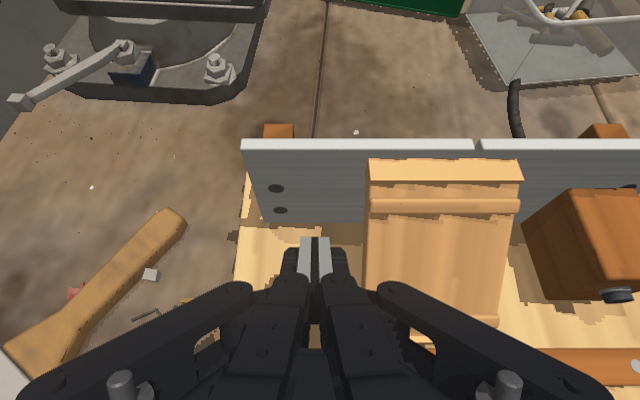

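```bash
python3 -m handwheel '[[0.0,[0,0.003,0],[0,0,0]],[0.0,[0,0.003,0],[0,0,0]],[0.0,[0,0.002,0],[0,0,0]],[0.0,[0,0.002,0],[0,0,0]]]'
python3 -m handwheel '[[0.0,[0,0.003,0],[0,0,0]],[0.0,[0,0.003,0],[0,0,0]],[0.0,[0,0.003,0],[0,0,0]],[0.0,[0,0.003,0],[0,0,0]]]'
python3 - <<'E'
from h import *
o=ctrl.get_obs();print(sn(o['tool_pos']).round(4),sn(o['contact_force']).round(2),o['opening'])
save('wrist','w14.png')
E
```

```text
t: 15.15
tool_pos: [0.5081, 0.2424, 0.0506]
tool_rot: [1.676, 1.82, -0.691]
contact_force: [0.1, -0.0, -0.2]
opening: 0.0002
t: 15.48
tool_pos: [0.5176, 0.2434, 0.0502]
tool_rot: [1.672, 1.827, -0.693]
contact_force: [-8.9, -5.7, 6.9]
opening: -0.0002
[0.536  0.1998 0.0502] [-9.34 -4.9   6.94] -0.0002063266195953939
```

View pics/w14.png

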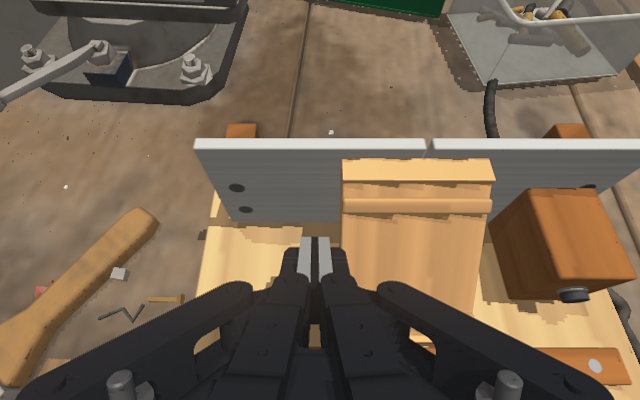

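Sideways force is 9 N, but there is also about 8 N pushing back along the tool. The moulding moved only 1–2 mm (far end at column 492, stop at 537), so a finger link is probably touching its face. I'll back off, lean the tool so the tip leads, and look.

```bash
python3 -m handwheel '[[0.0,[0,-0.006,0],[0,0,0]],[0.0,[0,-0.006,0],[0,0,0]],[0.0,[-0.002,0,0],[0,0,7]],[0.0,[0,0,0],[0,0,7]],[0.0,[0,0,0],[0,0,4]],[0.0,[0,0,0],[0,0,0]],[0.0,[0,0,0],[0,0,0]]]'
python3 - <<'E'
from h import *
o=ctrl.get_obs();print(sn(o['tool_pos']).round(4),sn(o['contact_force']).round(2),o['opening'])
C=R.from_rotvec(o['tool_rot']).as_matrix(); print((np.array([a,fx,up])@C).round(3))
save('wrist','w15.png')
E
```

```text
t: 16.12
tool_pos: [0.5064, 0.2414, 0.0514]
tool_rot: [1.904, 1.51, -0.556]
contact_force: [-0.4, 1.1, 0.4]
opening: -0.0002
[0.5246 0.1986 0.0514] [-0.28  1.1   0.42] -0.00023108428385661776
[[ 0.308  0.951  0.002]
 [ 0.673 -0.217 -0.707]
 [-0.672  0.219 -0.707]]
```

View pics/w15.png

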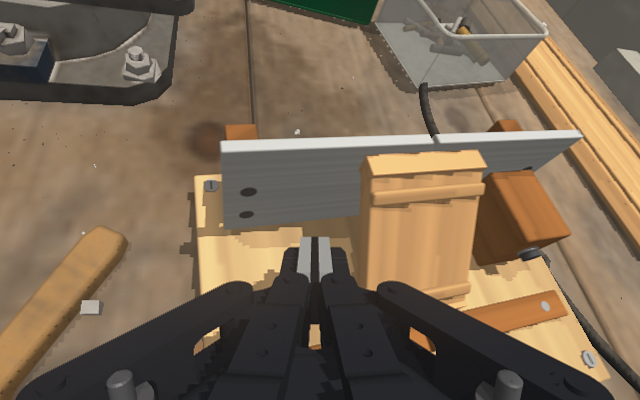

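```bash
python3 -m handwheel '[[0.0,[0.002,0,0],[0,0,0]],[0.0,[0.0012,0.0038,0],[0,0,0]],[0.0,[0.0012,0.0038,0],[0,0,0]],[0.0,[0.0006,0.0019,0],[0,0,0]],[0.0,[0,0,0],[0,0,0]]]'
python3 -m handwheel '[[0.0,[0.0006,0.0019,0],[0,0,0]],[0.0,[0.0006,0.0019,0],[0,0,0]],[0.0,[0,0,0],[0,0,0]]]'
python3 - <<'E'
from h import *
o=ctrl.get_obs();print(sn(o['tool_pos']).round(4),sn(o['contact_force']).round(2),o['opening'])
save('wrist','w16.png')
E
```

```text
t: 16.58
tool_pos: [0.5192, 0.2433, 0.0507]
tool_rot: [1.904, 1.508, -0.554]
contact_force: [-0.3, 0.4, 0.4]
opening: 0.0001
t: 16.83
tool_pos: [0.5223, 0.2437, 0.0505]
tool_rot: [1.905, 1.508, -0.554]
contact_force: [0.3, 0.1, 0.2]
opening: 0.0002
[0.5407 0.1996 0.0505] [0.28 0.11 0.15] 0.0001631363761026277
```

View pics/w16.png

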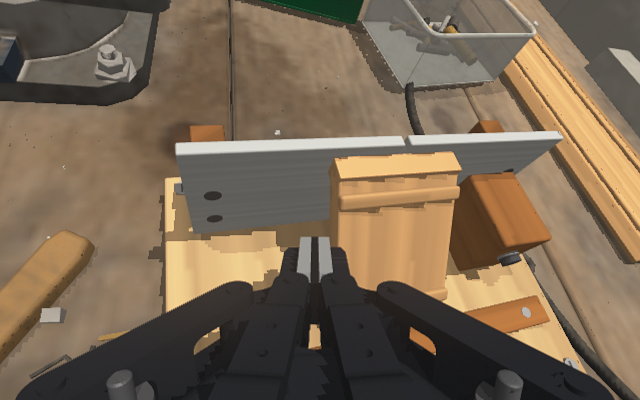

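```bash
python3 -m handwheel '[[0.0,[0.0008,0.0025,0],[0,0,0]],[0.0,[0.0008,0.0025,0],[0,0,0]],[0.0,[0.0008,0.0025,0],[0,0,0]],[0.0,[0.0008,0.0025,0],[0,0,0]],[0.0,[0,0,0],[0,0,0]]]'
python3 - <<'E'
from h import *
o=ctrl.get_obs();print(sn(o['tool_pos']).round(4),sn(o['contact_force']).round(2),o['opening'])
save('wrist','w17.png')
E
```

```text
t: 17.3
tool_pos: [0.533, 0.2445, 0.0506]
tool_rot: [1.905, 1.508, -0.554]
contact_force: [0.5, 0.1, -0.6]
opening: 0.0002
[0.5514 0.1996 0.0506] [ 0.55  0.06 -0.65] 0.000233524006777718
```

View pics/w17.png

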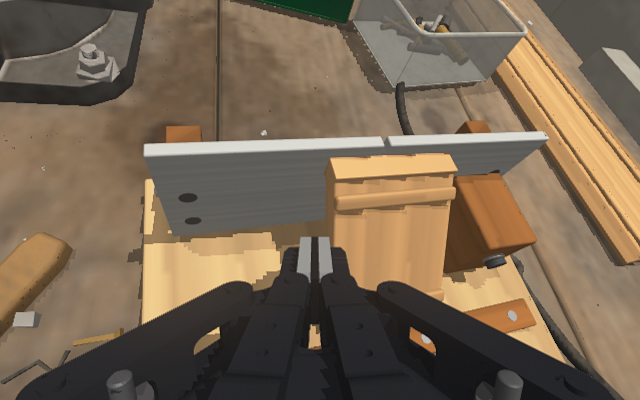

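It slides freely: the moulding's near end stays at column 328 while the stop comes nearer. I'll keep going.

```bash
python3 -m handwheel '[[0.0,[0.0008,0.0025,0],[0,0,0]],[0.0,[0.0008,0.0025,0],[0,0,0]],[0.0,[0.0008,0.0025,0],[0,0,0]],[0.0,[0.0008,0.0025,0],[0,0,0]],[0.0,[0.0008,0.0025,0],[0,0,0]],[0.0,[0,0,0],[0,0,0]]]'
python3 - <<'E'
from h import *
o=ctrl.get_obs();print(sn(o['tool_pos']).round(4),sn(o['contact_force']).round(2),o['opening'])
save('wrist','w18.png')
E
```

```text
t: 17.85
tool_pos: [0.5462, 0.2456, 0.0508]
tool_rot: [1.905, 1.508, -0.554]
contact_force: [-0.3, 0.0, -0.3]
opening: 0.0
[0.5647 0.1995 0.0508] [-0.34  0.05 -0.26] 2.9150097103978325e-05
```

View pics/w18.png

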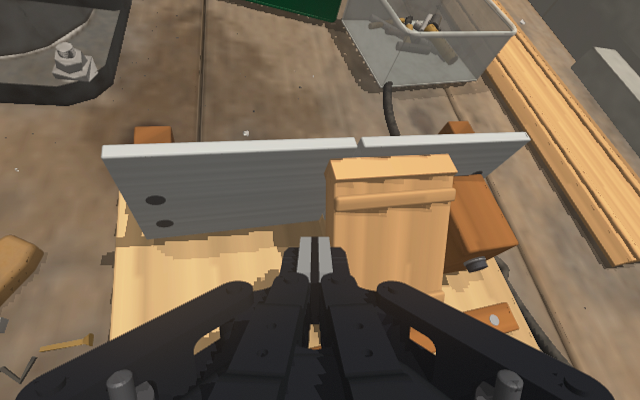

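```bash
python3 -m handwheel '[[0.0,[0.0006,0.0019,0],[0,0,0]],[0.0,[0.0006,0.0019,0],[0,0,0]],[0.0,[0.0006,0.0019,0],[0,0,0]],[0.0,[0,0,0],[0,0,0]]]'
python3 -m handwheel '[[0.0,[0.0006,0.0019,0],[0,0,0]],[0.0,[0,0,0],[0,0,0]]]'
python3 -m handwheel '[[0.0,[0.0006,0.0019,0],[0,0,0]],[0.0,[0,0,0],[0,0,0]]]'
python3 - <<'E'
from h import *
o=ctrl.get_obs();print(sn(o['tool_pos']).round(4),sn(o['contact_force']).round(2),o['opening'])
save('wrist','w19.png')
E
```

```text
t: 18.23
tool_pos: [0.5516, 0.2461, 0.0506]
tool_rot: [1.905, 1.508, -0.554]
contact_force: [-0.5, 0.2, -0.4]
opening: -0.0002
t: 18.4
tool_pos: [0.5526, 0.2464, 0.0503]
tool_rot: [1.903, 1.511, -0.555]
contact_force: [-5.3, -3.9, 3.9]
opening: 0.0007
t: 18.57
tool_pos: [0.5529, 0.2466, 0.0501]
tool_rot: [1.901, 1.516, -0.556]
contact_force: [-14.8, -10.0, 10.5]
opening: 0.0003
[0.5715 0.2    0.0501] [-15.6   -8.77  10.52] 0.0002556913176187323
```

View pics/w19.png

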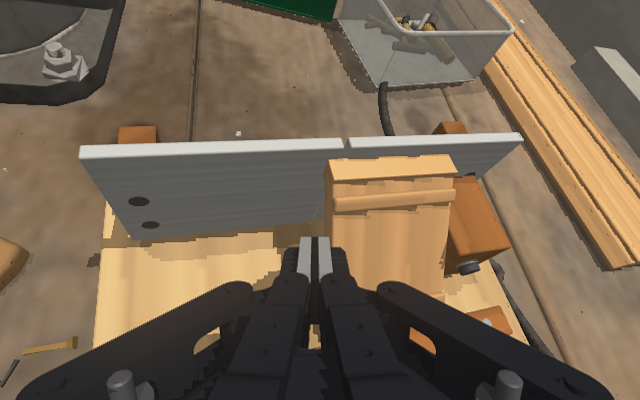

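Firm contact, 15.6 N along the fence at s = 0.5715. I'll back off and check from above whether it is really against the stop.

```bash
python3 -m handwheel '[[0.0,[-0.0006,-0.0019,0],[0,0,0]],[0.0,[-0.0018,-0.0057,0],[0,0,0]],[0.0,[-0.003,-0.0095,0],[0,0,0]],[0.0,[-0.03,0,0],[0,0,0]],[0.0,[-0.03,0,0],[0,0,-6]],[0.0,[-0.03,0,0],[0,0,-6]],[0.0,[-0.01,0.015,0],[0,0,-6]],[0.0,[0,0.02,0],[0,0,0]],[0.0,[0,0,0],[0,0,0]]]'
python3 - <<'E'
from h import *
o=ctrl.get_obs();print(sn(o['tool_pos']).round(4),sn(o['contact_force']).round(2),o['opening'])
delta(W(.605,.13,.12),ML)
save('wrist','w20.png')
im=cv2.imread('pics/w20.png'); cv2.imwrite('pics/w20z.png',cv2.resize(im[110:310,240:500],None,fx=3,fy=3,interpolation=2))
E
```

```text
t: 19.37
tool_pos: [0.5567, 0.1757, 0.122]
tool_rot: [1.678, 1.814, -0.687]
contact_force: [-0.1, -0.7, -0.1]
opening: 0.0002
[0.5693 0.129  0.122 ] [-0.13 -0.69 -0.13] 0.00020175996766468954
t 19.37 shift [ 2.4 35.6  0.9] turn [ 0.28  0.06 -0.38]
```

View pics/w20.png

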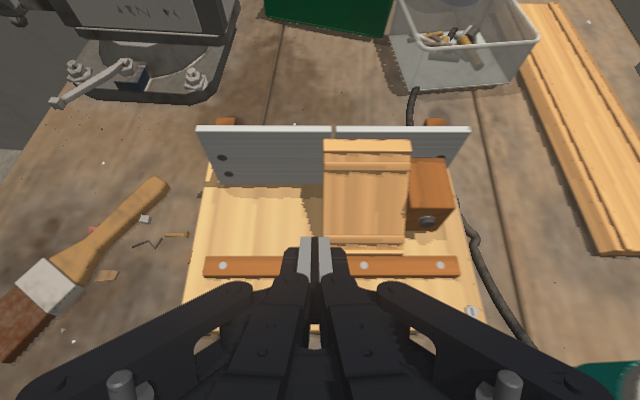

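View pics/w20z.png

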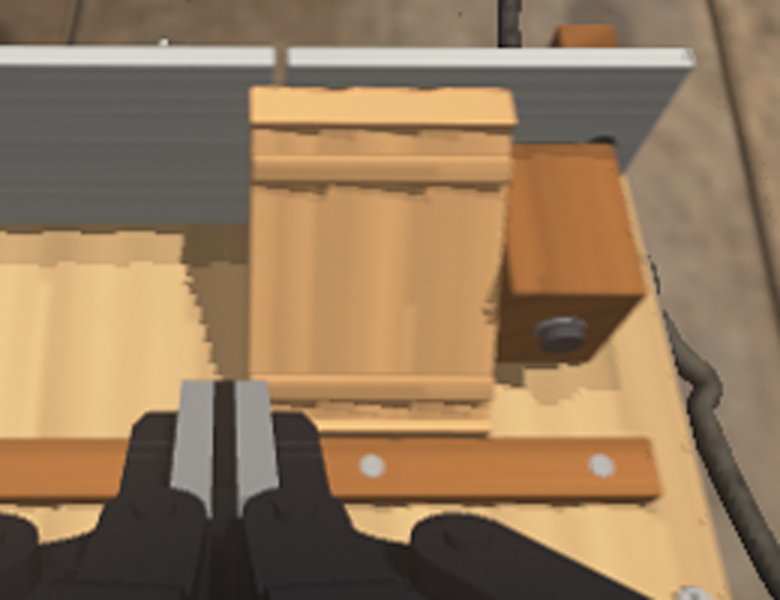

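```bash
python3 - <<'E'
from h import *
c=cam('wrist')
for uv,z in [((240+252/3,110+125/3),.086),((240+515/3,110+125/3),.086),((240+512/3,110+145/3),.062),((240+500/3,110+295/3),.062),((240+249/3,110+88/3),.086),((240+511/3,110+88/3),.086)]:
    p=onz(c,uv,z); print(sn(p).round(4))
E
```

```text
[0.5737 0.2172 0.086 ]
[0.6358 0.2174 0.086 ]
[0.6432 0.229  0.062 ]
[0.6338 0.1846 0.062 ]
[0.5731 0.2283 0.086 ]
[0.6365 0.2286 0.086 ]
```

No gap to the stop is visible. The moulding spans s = 0.573–0.636, and the stop corner measures 0.634–0.636. Next comes the face push.

```bash
python3 -m handwheel '[[0.0,[0,0.018,0],[0.3,0,-0.4]],[0.0,[0,0.018,0],[0,0,0]],[0.0,[0.025,0,0],[0,0,0]],[0.0,[0.025,0,0],[0,0,0]],[0.0,[0.02,0,0],[0,0,0]],[0.0,[0.01,0,0],[0,0,0]],[0.0,[0,0,0],[0,0,0]],[0.0,[0,0,0],[0,0,0]]]'
python3 - <<'E'
from h import *
o=ctrl.get_obs();print(sn(o['tool_pos']).round(4),sn(o['contact_force']).round(2),o['opening'])
delta(W(.605,.1937,.0567),ML)
save('wrist','w21.png')
E
```

```text
t: 20.08
tool_pos: [0.5818, 0.2363, 0.0628]
tool_rot: [1.673, 1.829, -0.701]
contact_force: [0.1, -0.3, 0.9]
opening: -0.0
[0.5994 0.1874 0.0628] [ 0.06 -0.35  0.86] -2.6719365650096497e-05
t 20.08 shift [ 8.7  5.7 -0.2] turn [-0.2  -0.03  0.44]
```

View pics/w21.png

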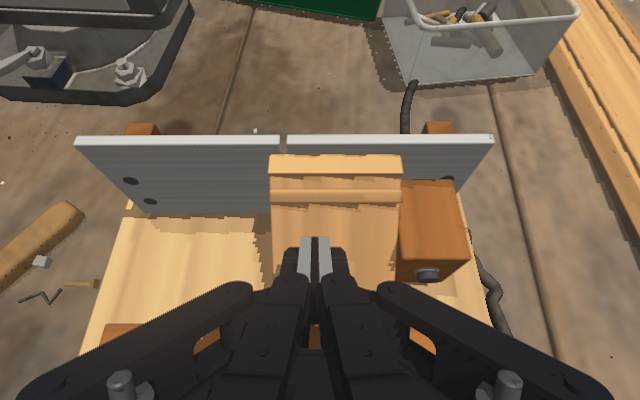

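```bash
python3 -m handwheel '[[0.0,[0,0.006,0],[0,0,0.4]],[0.0,[0.003,0,0],[0,0,0]],[0.0,[0.003,0,0],[0,0,0]],[0.0,[0,0,0],[0,0,0]],[0.0,[0,0,0],[0,0,0]]]'
python3 -m handwheel '[[0.0,[0.001,0,0],[0,0,0]],[0.0,[0,0,0],[0,0,0]]]'
python3 -m handwheel '[[0.0,[0.001,0,0],[0,0,0]],[0.0,[0,0,0],[0,0,0]]]'
python3 - <<'E'
from h import *
o=ctrl.get_obs();print(sn(o['tool_pos']).round(4),sn(o['contact_force']).round(2),o['opening'])
E
```

```text
t: 20.55
tool_pos: [0.5886, 0.2408, 0.0588]
tool_rot: [1.679, 1.821, -0.697]
contact_force: [0.6, -0.1, -0.3]
opening: 0.0002
t: 20.72
tool_pos: [0.5884, 0.2416, 0.058]
tool_rot: [1.679, 1.821, -0.697]
contact_force: [0.1, 0.2, 0.3]
opening: 0.0001
t: 20.88
tool_pos: [0.5883, 0.2424, 0.0573]
tool_rot: [1.679, 1.821, -0.697]
contact_force: [-0.6, 0.1, -0.7]
opening: -0.0
[0.6064 0.1928 0.0573] [-0.61  0.14 -0.75] -1.6752042949427182e-05
```

```bash
python3 -m handwheel '[[0.0,[0.001,0,0],[0,0,0]],[0.0,[0,0,0],[0,0,0]]]'
python3 -m handwheel '[[0.0,[0.0008,0,0],[0,0,0]],[0.0,[0,0,0],[0,0,0]]]'
python3 -m handwheel '[[0.0,[0.0008,0,0],[0,0,0]],[0.0,[0,0,0],[0,0,0]]]'
python3 - <<'E'
from h import *
o=ctrl.get_obs();print(sn(o['tool_pos']).round(4),sn(o['contact_force']).round(2),o['opening'])
E
```

```text
t: 21.05
tool_pos: [0.5885, 0.2429, 0.0568]
tool_rot: [1.679, 1.821, -0.697]
contact_force: [-0.5, -0.3, 0.5]
opening: -0.0003
t: 21.22
tool_pos: [0.5886, 0.243, 0.0567]
tool_rot: [1.678, 1.821, -0.697]
contact_force: [-2.1, -4.1, 3.4]
opening: -0.0001
t: 21.38
tool_pos: [0.5886, 0.2431, 0.0567]
tool_rot: [1.677, 1.821, -0.697]
contact_force: [-3.7, -8.5, 7.6]
opening: 0.0002
[0.6067 0.1935 0.0567] [-4.43 -8.13  7.62] 0.0001851066264666979
```

The push is on: −8.1 N towards the fence and 7.6 N onto the board (about 11 N along the diagonal), with contact at the predicted face position. I'll hold it and take a last look.

```bash
python3 -m handwheel '[[0.0,[0.0002,0,0],[0,0,0]],[0.0,[0,0,0],[0,0,0]],[0.0,[0,0,0],[0,0,0]],[0.0,[0,0,0],[0,0,0]],[0.0,[0,0,0],[0,0,0]],[0.0,[0,0,0],[0,0,0]]]'
python3 - <<'E'
from h import *
o=ctrl.get_obs();print(sn(o['tool_pos']).round(4),sn(o['contact_force']).round(2),o['opening'])
save('wrist','w22.png'); save('top','t22.png'); save('side','s22.png')
o=ctrl.get_obs();print(sn(o['contact_force']).round(2))
im=cv2.imread('pics/w22.png'); 
c=cv2.imread('pics/t22.png')[130:255,190:290]; s=cv2.imread('pics/s22.png')[80:200,200:380]
f=lambda i,w,h:cv2.resize(i,(w,h),interpolation=2)
cv2.imwrite('pics/all22.png',np.hstack([f(s,480,320),f(c,256,320)]))
E
```

```text
t: 21.88
tool_pos: [0.5886, 0.2431, 0.0567]
tool_rot: [1.677, 1.821, -0.696]
contact_force: [-4.9, -8.5, 8.5]
opening: -0.0
[0.6067 0.1936 0.0567] [-5.59 -8.07  8.47] -4.807926343621126e-05
[-5.19 -8.13  8.88]
```

View pics/w22.png

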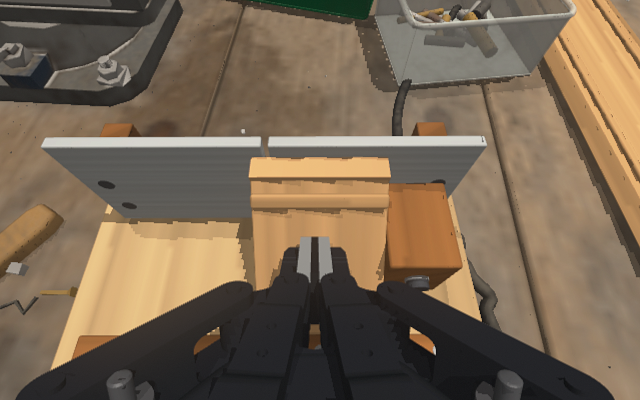

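View pics/all22.png

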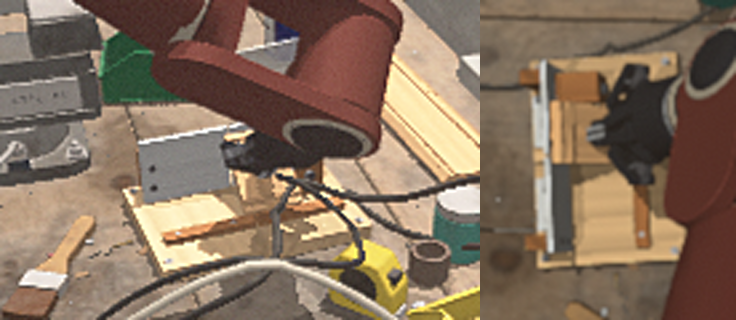

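```bash
python3 -c "
from station import ctrl
print(ctrl.finish_job())
o=ctrl.get_obs();print(o['t'],o['contact_force'])"
```

```text
the job is handed in; nothing more can be done
None
the job is handed in; nothing more can be done
```

The moulding is leaning in the jig against the stop, and I handed the job in at about 22 s with the fingertips still pushing on its face. `finish_job` gives no verdict, so I don't know how it was judged.

- **Placing:** I gripped it by its two ends, tilted it to 45°, felt for the fence and the board, and let go. It leaned there by itself with the fingers reading no force.
- **Sliding:** My first push on the near end jammed, probably because a finger link was touching the face. I backed off and leaned the tool about 18° so the tip led. It then slid freely until it met the stop at about 15 N.
- **Last checks:**
  - **Push:** it was steady at about 8 N onto the fence and 8.5 to 9 N onto the board, about 12 N along the diagonal. A further 5 N or so ran sideways, pressing the moulding towards the stop.
  - **Position:** the fingertips were within about 2 mm of the middle along the run. The moulding was parallel to the fence, with no visible gap at the stop.
  - **Other things:** I never touched them on purpose, and the ones in the last views looked in place. I did not measure their positions.
- **Disagreement:** the camera estimates of the stop's position along the fence ranged from 634 to 647 mm. I relied on the contact force there, and the moulding's far end measured 636 mm.

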